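Sweep the washers into the sorting bin

ROBOT

A 6-joint arm with a two-finger parallel gripper is mounted at the origin on the work surface. World frame = base frame: x ahead of the robot, y to its left, z up, the work surface at z = 0. Lengths are in mm, angles in rad, forces in N, time in s.
With the tool pointing down it reaches from about 300 to 775 mm from the base axis. Payload 14.6 kg.
Tool frame: the origin (TCP) lies on the centre line of the jaws, within the pads' length; the fingertips stand 19 mm ahead of it and the grasp point (between the pads) is the TCP (bot.tip_reach is the distance from the TCP to the fingertips, in mm); y points along the fingers, x is the direction in which the jaws open and shut, and the axes are right-handed (so a half turn about y gives the same grasp; the last joint's range is limited). The gripper opens to 85 mm and grips with 20 to 120 N. Pads are 22 mm wide; open, the fingers measure 114 mm over their backs; the gripper's body (76 mm by 85 mm) begins 54 mm behind the grasp point. The pads swing forward as they close: fully open they stand 13 mm farther back than shut.
Start: joints at [-1.172, 0.3, 1.521, -0, 1.321, -0.067], TCP at [247.018, -491.398, 250.281] pointing down, gripper open.
Joint ranges: [-3.03, 3.03], [-0.79, 2.21], [0.23, 2.52], [-1.04, 4.18], [0, 3.07], [-2.55, 2.55]. Speed limits (rad/s): [2.22, 2.22, 2.57, 3.14, 3.14, 3.14].

INTERFACE

Orientations are given as a unit quaternion [w, x, y, z].
In Python, from rig import bot gives the robot as it stands. Calls block until the motion is done:
- bot.move_to(position, orientation): joint-space move of the TCP to a pose.
- bot.servo_line(position, attitude=None, speed=150, until_force=None): straight line of the TCP; attitude=None keeps the orientation; speed is the mean speed in mm/s. With until_force (N) it stops when the force on the tool has changed by that much, and returns True; else False.
- bot.move_joints(angles): joint-space move.
- bot.move_gripper(opening, grip_force=None): finger opening in mm; grip_force is the grip in N (None keeps the last); returns when the fingers have stopped.
- bot.dwell(seconds).
- bot.ik(position, orientation): joint angles nearest the present ones, or None.
- bot.read_state(): the state.
- bot.read_camera(name): name is "scene" or "top"; returns a dict with "image" (480x640x3 uint8, blue, green, red), "depth" (480x640 float32, mm along the optical axis (not along the pixel's ray), 0 where there is no reading), "fovy" (degrees; the focal length in pixels is half the picture's height over the tangent of half this angle, whatever the lens; pixels are square), "cx", "cy" (the principal point, pixels), "eye" and "attitude" of the camera in the world. Camera axes: x right, y down, z forward; pixel columns grow to the right and rows downward; lengths in mm; the calibration is good to about 2 mm. A picture is of the moment at which its call begins.
A pose or a line that the arm cannot do raises bot.MotionError and nothing moves.
- bot.finish_job(): hands the job in, once; it reports no verdict.
The state is a dict: "clock": time; "joint_positions": joint angles; "qvel": joint speeds; "effort": joint torques, N m; "ee_pos": TCP position; "tool_rot": TCP orientation; "ft_force": force on the tool from outside, world axes, zero at the start; "moment": the same for the moment, N m; "grip_width": finger opening in mm.
Only numpy, scipy, OpenCV 4.12 (cv2) and the standard library are available. Lean on these libraries where they do the work, as an engineer would, in place of code of your own. Each camera call takes 0.05 s, during which the arm holds its last target.

TASK

Sort the three flat washers out of the loose hardware on the sorting tray: with the fingertips, sweep them one at a time along the deck, through the narrow neck and into the drop slot, so that all three end up in the bin beneath. Let each washer drop before the next one enters the neck, and do not pick any of them up: they stay on the deck until they drop. Leave the standing bolt and the long nut where they are on the tray, and do not disturb the other things on the bench.

Things in the scene. Friction and masses are not known exactly. Their poses are not given: they have to be found in the camera images.
- tray: Sorting tray, fixed: white board deck, flat top 66 mm above the bench. Origin on the bench under the work field, z up. In its frame (mm): field x -135 to 135, y -35 to 135, fenced by aluminium strips 20 high on the deck, 3 thick; from y -35 to -105 slanting fences draw in to the neck. Bolt, nut and washers start anywhere on the field; the tray's place and yaw differ from start to start.
- mouth (a point): Middle of the mouth of the neck, on the deck top (tray frame 0, -105, 66 mm; axes as the tray's). The neck is 56 mm wide (x -28 to 28) between 20 mm high fences and runs straight along the tray's -y from the mouth to the slot's edge at tray y = -155 mm.
- slot (a point): Middle of the drop slot at deck height (tray frame 0, -184, 66 mm; axes as the tray's): an open hole as wide as the neck, tray y -155 to -213 mm, end fence behind it. Under it a fixed dark steel bin, inner floor 8 mm above the bench, inside x -36 to 36, y -275 to -140 mm, its outer end open to view beyond the deck.
- washer_a: One of three equal thick flat steel washers lying loose on the deck: 37 mm outside diameter, 22 mm hole, 8 mm thick, about 30 to 60 g, sliding freely. Origin at the centre of its underside, z along its axis. It tips into the slot by itself once its centre is past the slot's edge.
- washer_b: One of three equal thick flat steel washers lying loose on the deck: 37 mm outside diameter, 22 mm hole, 8 mm thick, about 30 to 60 g, sliding freely. Origin at the centre of its underside, z along its axis. It tips into the slot by itself once its centre is past the slot's edge.
- washer_c: One of three equal thick flat steel washers lying loose on the deck: 37 mm outside diameter, 22 mm hole, 8 mm thick, about 30 to 60 g, sliding freely. Origin at the centre of its underside, z along its axis. It tips into the slot by itself once its centre is past the slot's edge.
- bolt: Steel hexagon bolt standing on its head on the deck among the washers: head 24 mm across flats (28 mm across corners) and 10 mm high, shank 16 mm across pointing up, 46 mm high in all. Origin at the centre of its underside, z up. To be left alone.
- coupling_nut: Long hexagonal coupling nut standing on the deck among the washers: 24 mm across flats (28 mm across corners), 36 mm high. Origin at the centre of its underside, z up. To be left alone.
- wrench: Open-ended wrench lying on the bench beside the tray, bystander. Not to be disturbed.
- screwdriver: Screwdriver lying on the bench, bystander. Not to be disturbed.
- screw_jar: Closed glass jar, 70 mm across and 80 mm high, standing on the bench, bystander. Not to be disturbed.
- bearing: Steel disc-shaped bearing, 47 mm across and 14 mm high, lying on the bench (not on the tray), bystander. Not to be disturbed.
- mouse: White computer mouse on the bench, bystander. Not to be disturbed.
- stepper: Black square motor about 57 mm, lying on the bench, bystander. Not to be disturbed.

How it is judged (in metres and radians):
On the way, in this order (a step that is already met when the one before it is completed fails the run):
1. one washer in the bin (((x of washer_a in the frame of tray between -0.04 and 0.04 m and y of washer_a in the frame of tray between -0.28 and -0.137 m and z of washer_a in the frame of tray below 0.05 m) or (x of washer_b in the frame of tray between -0.04 and 0.04 m and y of washer_b in the frame of tray between -0.28 and -0.137 m and z of washer_b in the frame of tray below 0.05 m) or (x of washer_c in the frame of tray between -0.04 and 0.04 m and y of washer_c in the frame of tray between -0.28 and -0.137 m and z of washer_c in the frame of tray below 0.05 m))), for 0.1 s.
2. a second washer, after the first, in the bin ((((x of washer_a in the frame of tray between -0.04 and 0.04 m and y of washer_a in the frame of tray between -0.28 and -0.137 m and z of washer_a in the frame of tray below 0.05 m) and (x of washer_b in the frame of tray between -0.04 and 0.04 m and y of washer_b in the frame of tray between -0.28 and -0.137 m and z of washer_b in the frame of tray below 0.05 m)) or ((x of washer_a in the frame of tray between -0.04 and 0.04 m and y of washer_a in the frame of tray between -0.28 and -0.137 m and z of washer_a in the frame of tray below 0.05 m) and (x of washer_c in the frame of tray between -0.04 and 0.04 m and y of washer_c in the frame of tray between -0.28 and -0.137 m and z of washer_c in the frame of tray below 0.05 m)) or ((x of washer_b in the frame of tray between -0.04 and 0.04 m and y of washer_b in the frame of tray between -0.28 and -0.137 m and z of washer_b in the frame of tray below 0.05 m) and (x of washer_c in the frame of tray between -0.04 and 0.04 m and y of washer_c in the frame of tray between -0.28 and -0.137 m and z of washer_c in the frame of tray below 0.05 m)))), for 0.1 s.
3. the third washer, after the second, in the bin (x of washer_a in the frame of tray between -0.04 and 0.04 m and y of washer_a in the frame of tray between -0.28 and -0.137 m and z of each of washer_a, washer_b, washer_c in the frame of tray below 0.05 m and x of washer_b in the frame of tray between -0.04 and 0.04 m and y of washer_b in the frame of tray between -0.28 and -0.137 m and x of washer_c in the frame of tray between -0.04 and 0.04 m and y of washer_c in the frame of tray between -0.28 and -0.137 m), for 0.1 s.
At the end, for the whole second after the job is handed in: All three washers lie in the bin under the slot, below the deck; the bolt and the long nut still stand upright on the tray (tilt under 0.3 rad), each within 20 mm of where it was (all of step 3 and distance of each of bolt, coupling_nut from where it was at the start of the episode below 0.02 m and angle between each of bolt, coupling_nut's own z axis and vertical below 0.3 rad); the robot touches nothing.
It fails at once if two washers in the neck (between its mouth and the slot's edge) at the same time (((x of washer_a in the frame of tray between -0.035 and 0.035 m and y of washer_a in the frame of tray between -0.157 and -0.105 m and z of washer_a in the frame of tray above 0.056 m) and (x of washer_b in the frame of tray between -0.035 and 0.035 m and y of washer_b in the frame of tray between -0.157 and -0.105 m and z of washer_b in the frame of tray above 0.056 m)) or ((x of washer_a in the frame of tray between -0.035 and 0.035 m and y of washer_a in the frame of tray between -0.157 and -0.105 m and z of washer_a in the frame of tray above 0.056 m) and (x of washer_c in the frame of tray between -0.035 and 0.035 m and y of washer_c in the frame of tray between -0.157 and -0.105 m and z of washer_c in the frame of tray above 0.056 m)) or ((x of washer_b in the frame of tray between -0.035 and 0.035 m and y of washer_b in the frame of tray between -0.157 and -0.105 m and z of washer_b in the frame of tray above 0.056 m) and (x of washer_c in the frame of tray between -0.035 and 0.035 m and y of washer_c in the frame of tray between -0.157 and -0.105 m and z of washer_c in the frame of tray above 0.056 m))).
It fails at once if a washer lifted (its underside more than 14 mm above the deck) (height (world z) of any of washer_a, washer_b, washer_c above 0.08 m).
It fails at once if the bolt or the long nut pushed over 20 mm away, lifted or tipped over (not (distance of bolt from where it was at the start of the episode below 0.02 m) or not (distance of coupling_nut from where it was at the start of the episode below 0.02 m) or not (angle between bolt's own z axis and vertical below 0.3 rad) or not (angle between coupling_nut's own z axis and vertical below 0.3 rad)).
It fails at once if another thing on the bench pushed more than 30 mm away (distance of any of wrench, screwdriver, screw_jar, bearing, mouse, stepper from where it was at the start of the episode above 0.03 m).
It also fails if it takes over 67 s, if anything falls off the work surface, if the arm or the gripper's body presses on something with over 40 N, if the wrist force passes 120 N, or if a joint passes its speed limit or range.

## Working session

There is one attempt and no reset: what is moved stays moved. The work goes in short steps, each a Python script; the robot and the scene stay as the last script left them, time stands still between calls to the robot, and variables do not carry over. Pictures are saved under pics/ and viewed, and the job is handed in when it is done.

```bash
ls; mkdir -p pics
python3 - <<'E'
from rig import bot
import cv2,numpy as np
for n in("scene","top"):
    c=bot.read_camera(n); cv2.imwrite(f"pics/{n}0.png",c["image"])
    print(n,c["fovy"],c["cx"],c["cy"],c["eye"],c["attitude"])
    np.savez(f"{n}0.npz",**{k:np.array(v) for k,v in c.items()})
print(bot.read_state())
E
```

```text
pics
scene 56.6063377997079 321.592361850656 245.39273531369543 [786.12863705 580.7666397  988.70313253] [-0.06603006  0.20134663  0.93517644 -0.2838038 ]
top 49.121569527480524 319.83477412377334 229.13996453921808 [ 440.96399546   30.71035176 1502.02538713] [-0.02023718  0.71139308 -0.70220708  0.02038529]
{'clock': 0.1, 'joint_positions': array([-1.17158366e+00,  3.00441980e-01,  1.52151059e+00,  4.36122177e-05,
        1.32073376e+00, -6.66183352e-02]), 'qvel': array([-0.00046376, -0.00081554, -0.00181374,  0.00077732,  0.00021405,
       -0.00016262]), 'effort': array([-4.29192623e-04, -5.44370770e+01, -3.62369049e+01, -8.58839758e-05,
        3.04383815e-03,  1.03391719e-05]), 'ee_pos': array([ 246.96286024, -491.22043245,  249.76710401]), 'tool_rot': array([ 0.60214089, -0.60166778,  0.37140059, -0.37078812]), 'ft_force': array([ 0.17596777, -0.09152249,  0.11165383]), 'moment': array([-0.01014833,  0.00724609,  0.02400392]), 'grip_width': 85.32748894514762}
```

View pics/top0.png

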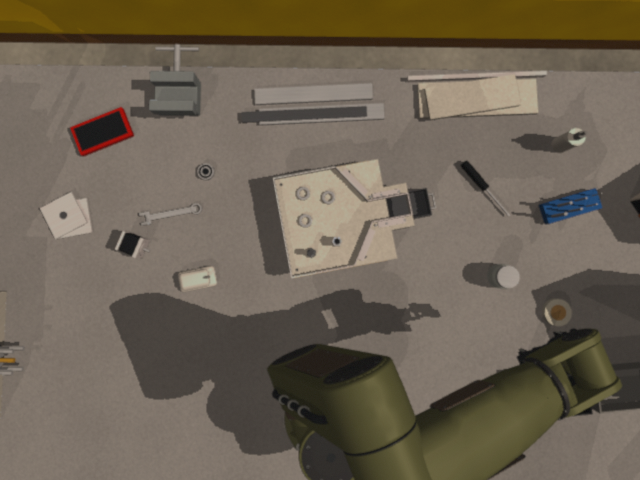

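View pics/scene0.png

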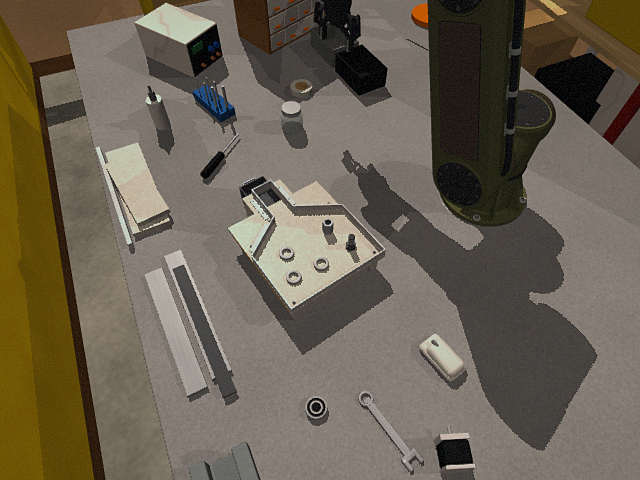

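The top view shows the tray around pixel (340,218), with its neck pointing right to the dark bin at (421,203). The washers are at about (303,193), (326,198) and (304,220), the bolt and nut at about (310,252) and (336,241). Next I convert these to world positions.

```bash
cat > cam.py <<'E'
import numpy as np,cv2
from scipy.spatial.transform import Rotation as R
def rot(c):
    q=np.array(c["attitude"]);return R.from_quat(q[[1,2,3,0]]).as_matrix()
def foc(c): return 240/np.tan(np.radians(float(c["fovy"]))/2)
def cloud(c):
    f=foc(c);v,u=np.mgrid[:480,:640];d=c["depth"]
    P=np.stack([(u-c["cx"])/f*d,(v-c["cy"])/f*d,d],-1)
    W=P@rot(c).T+np.array(c["eye"]);W[d<=0]=np.nan;return W
def ray(c,u,v,z):
    f=foc(c);r=rot(c)@np.array([(u-c["cx"])/f,(v-c["cy"])/f,1.]);e=np.array(c["eye"])
    return e+r*(z-e[2])/r[2]
def proj(c,P):
    f=foc(c);q=(np.atleast_2d(P)-np.array(c["eye"]))@rot(c)
    return np.stack([q[:,0]/q[:,2]*f+c["cx"],q[:,1]/q[:,2]*f+c["cy"]],-1)
def ortho(c,x0,x1,y0,y1,z,s=2.):
    # rectified image on plane z: col = (y1-y)*s (y left), row=(x1-x)*s
    H,W=int((x1-x0)*s),int((y1-y0)*s)
    r,k=np.mgrid[:H,:W];P=np.stack([x1-r/s,y1-k/s,np.full(r.shape,float(z))],-1).reshape(-1,3)
    uv=proj(c,P).reshape(H,W,2).astype(np.float32)
    return cv2.remap(c["image"],uv[...,0],uv[...,1],cv2.INTER_CUBIC)
E
python3 - <<'E'
from cam import *
for n in("top","scene"):
    c=dict(np.load(n+"0.npz"))
    W=cloud(c)
    m=(abs(W[...,2]-66)<5)
    lab,L,st,ce=cv2.connectedComponentsWithStats(m.astype(np.uint8))[:4]
    i=1+st[1:,4].argmax();P=W[L==i]
    print(n,st[i],P.mean(0),P.min(0),P.max(0),np.median(P[:,2]))
    # object height map
    x0,x1=np.nanmin(P[:,0])-60,np.nanmax(P[:,0])+60
c=dict(np.load("top0.npz"))
print(ray(c,340,218,66))
for n in("top","scene"):
    c=dict(np.load(n+"0.npz"))
    cv2.imwrite(f"pics/o_{n}.png",ortho(c,360,660,-170,200,74))
E
```

```text
top [ 274  169  115  108 6842] [548.90155604  19.13146004  65.64746779] [ 394.61407014 -155.60924743   61.00245623] [690.55047092 158.80095402  70.99811571] 65.55839116208813
scene [ 254  185  127  123 7095] [550.85406116  14.56465867  66.29275381] [ 394.54767641 -217.29199524   61.01943727] [687.05522735 145.55205963  70.97047044] 66.27525408721817
[554.88234229 -23.95345774  66.        ]
```

Run:
```python
from cam import *
for n in("top","scene"):
    c=dict(np.load(n+"0.npz"))
    cv2.imwrite(f"pics/o_{n}1.png",ortho(c,380,700,-250,170,66,1.9))
```

```text
(no output)
```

View pics/o_top1.png

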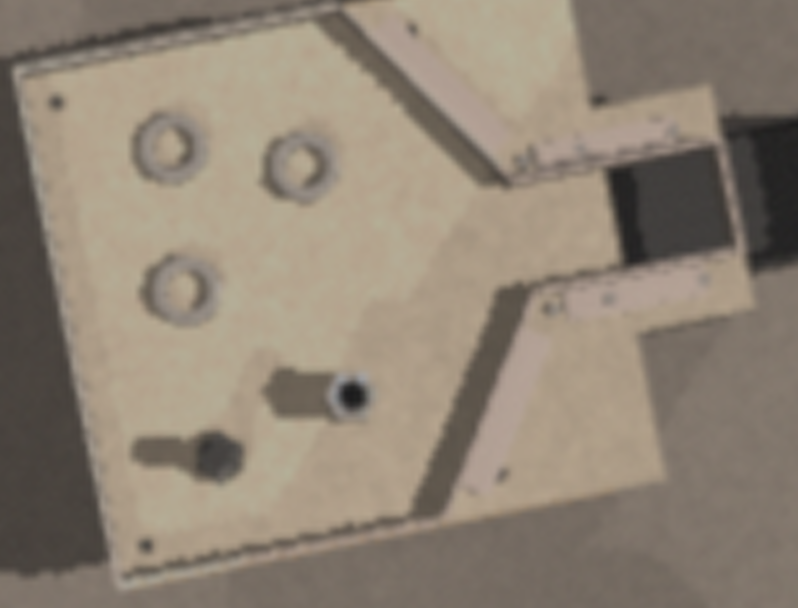

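View pics/o_scene1.png

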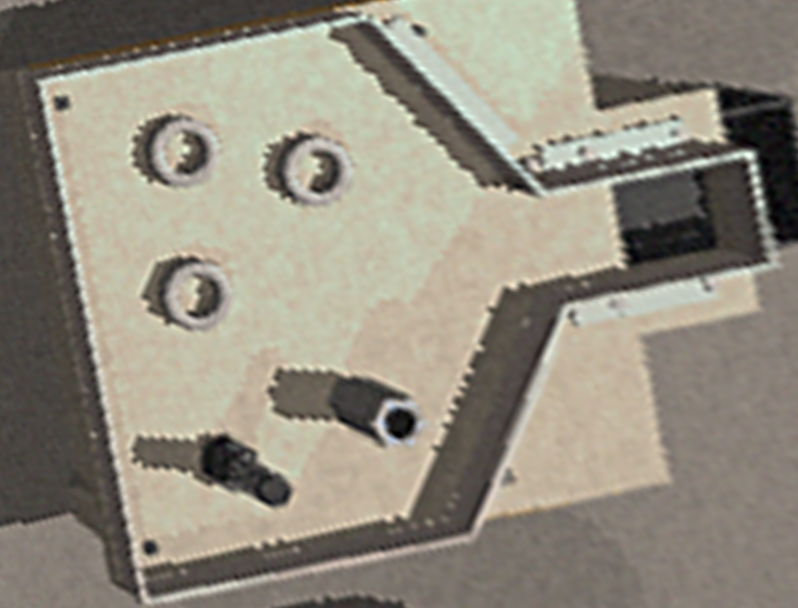

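```bash
cat > fit.py <<'E'
from cam import *
from scipy.optimize import least_squares
def T(p,P):
    P=np.atleast_2d(P).astype(float);a=p[2];c,s=np.cos(a),np.sin(a)
    return np.c_[p[0]+c*P[:,0]-s*P[:,1],p[1]+s*P[:,0]+c*P[:,1],P[:,2]]
def okey(c,P,x0=380,x1=700,y0=-250,y1=170,z=66,s=1.9):
    # project world pts to cam then to the ortho picture
    uv=proj(c,P);w=np.array([ray(c,u,v,z) for u,v in uv])
    return np.c_[(y1-w[:,1])*s,(x1-w[:,0])*s]
E
python3 - <<'E'
from fit import *
top=dict(np.load("top0.npz"));sc=dict(np.load("scene0.npz"))
ct=[((28,-155,66),(608,168)),((-28,-155,66),(622,266)),((135,135,86),(18,72)),((-135,135,86),(121,585)),((28,-105,66),(508,186)),((-28,-105,66),(525,288))]
cs=[((28,-155,66),(611,183)),((-28,-155,66),(622,268)),((135,135,86),(40,80)),((-135,135,86),(145,598)),((28,-105,86),(542,192)),((-28,-105,86),(566,300))]
def res(p,l,c): return (okey(c,T(p,[a for a,_ in l]))-np.array([b for _,b in l])).ravel()
for nm,f in(("t",lambda p:res(p,ct,top)),("s",lambda p:res(p,cs,sc)),("b",lambda p:np.r_[res(p,ct,top),res(p,cs,sc)])):
    r=least_squares(f,[550,20,.17],loss="soft_l1");print(nm,r.x,np.round(r.fun/1.9,1))
p=r.x
F=[(-135,135),(135,135),(135,-35),(28,-105),(28,-213),(-28,-213),(-28,-105),(-135,-35),(-135,135)]
for n,c in(("top",top),("scene",sc)):
    im=ortho(c,380,700,-250,170,66,1.9)
    for z,col in((66,(0,0,255)),(86,(0,255,0))):
        k=okey(c,T(p,[(*q,z) for q in F]));cv2.polylines(im,[np.round(k).astype(int)],False,col,1)
    k=okey(c,T(p,[(28,-155,66),(-28,-155,66)]));cv2.polylines(im,[np.round(k).astype(int)],False,(255,0,0),1)
    cv2.imwrite(f"pics/w_{n}.png",im)
E
```

```text
t [ 5.53759498e+02 -1.14238325e-01  2.01853910e-01] [-3.6 -0.7  0.2  2.6 -0.5  0.1  0.2 -1.7  0.  -0.1  2.3  1. ]
s [ 5.54424309e+02 -2.22166502e+00  1.96856901e-01] [-2.8 -8.5  2.3  1.7  1.8  0.3  0.5 -1.7 -0.5  0.6 -1.9 -0.1]
b [ 5.53916677e+02 -7.88524559e-01  2.01665760e-01] [-3.  -0.8  0.9  2.5  0.2 -0.1  0.8 -1.9  0.7 -0.3  3.   0.9 -4.5 -8.7
  0.9  1.4 -0.2  1.6 -0.2 -0.7 -2.2  0.6 -3.3 -0.1]
```

View pics/w_top.png

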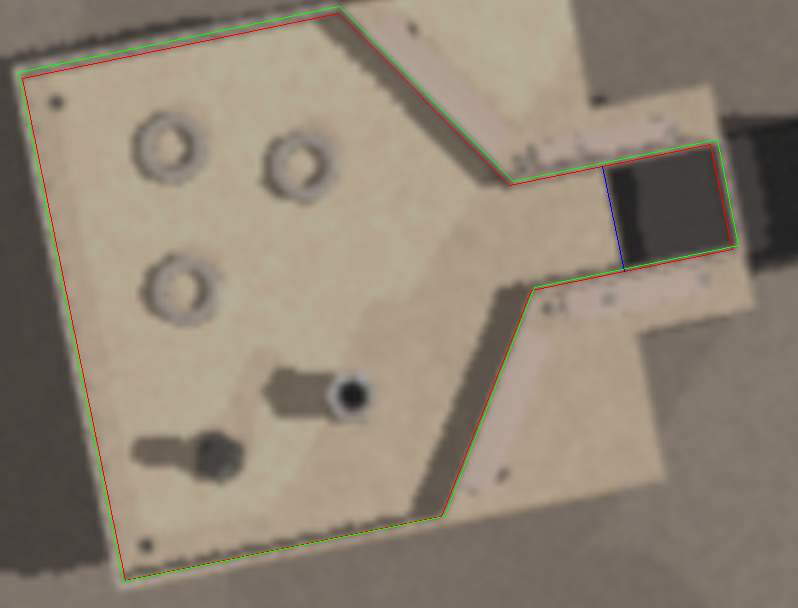

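View pics/w_scene.png

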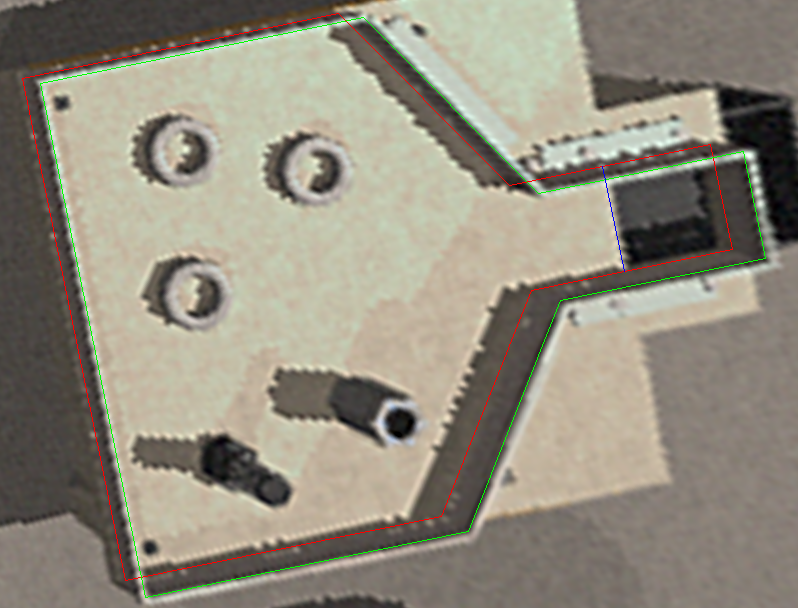

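```bash
cat > h.py <<'E'
from fit import *
from rig import bot
P0=np.array([553.9,-1.3,0.2005])
def tw(x,y,z=0): return T(P0,[(x,y,z)])[0]
def wt(w):
    a=P0[2];d=np.array(w[:2])-P0[:2];return np.array([np.cos(a)*d[0]+np.sin(a)*d[1],-np.sin(a)*d[0]+np.cos(a)*d[1]])
def quat(ang,flip):
    """push heading ang (tray frame angle from tray -y, + towards +x); jaws across it"""
    th=ang+P0[2]            # heading = rot(th) of -y
    x=np.array([np.cos(th),np.sin(th),0])*(-1 if flip else 1)
    y=np.array([0,0,-1.]);z=np.cross(x,y)
    q=R.from_matrix(np.c_[x,y,z]).as_quat();return q[[3,0,1,2]]
E
python3 - <<'E'
from h import *
top=dict(np.load("top0.npz"))
for n,k,r,z in(("A",169,148,74),("B",299,167,74),("C",180,290,74),("nut",351,395,102),("bolt",218,456,76)):
    uv=proj(top,[(700-r/1.9,170-k/1.9,66)])[0];w=ray(top,*uv,z)
    print(n,w.round(1),wt(w).round(1))
print(bot.tip_reach)
for fl in(0,1):
  for t,a in(((70,120),-.4),((0,-160),0),((80,100),0),((0,-100),-.4)):
    q=bot.ik(list(tw(*t,120)),list(quat(a,fl)));print(fl,t,a,None if q is None else np.round(q,2))
E
```

```text
A [621.1  80.8  74. ] [82.2 67. ]
B [611.2  12.7  74. ] [58.9  2.3]
C [546.8  75.   74. ] [ 8.2 76.2]
nut [490.8 -13.6 102. ] [-64.3   0.5]
bolt [459.9  55.1  76. ] [-80.9  74. ]
19.0
0 (70, 120) -0.4 [ 0.15  0.57  1.46 -0.    1.12  0.35]
0 (0, -160) 0 [-0.32  0.55  1.48 -0.    1.11 -0.52]
0 (80, 100) 0 [ 0.12  0.59  1.43 -0.    1.13 -0.08]
0 (0, -100) -0.4 [-0.23  0.51  1.55 -0.    1.08 -0.03]
1 (70, 120) -0.4 None
1 (0, -160) 0 None
1 (80, 100) 0 None
1 (0, -100) -0.4 None
```

```bash
cat >> h.py <<'E'
def hd(a): return np.array([np.sin(a),-np.cos(a)])
D=28.
def pose(c,a,z,off=D):
    t=np.array(c)-off*hd(a);return list(tw(t[0],t[1],z)),list(quat(a,0))
def snap(tag):
    for n in("top","scene"):
        c=bot.read_camera(n);np.savez(f"{n}_{tag}.npz",**{k:np.array(v) for k,v in c.items()})
        cv2.imwrite(f"pics/{n}_{tag}.png",ortho(c,380,700,-300,170,66,1.65))
E
python3 - <<'E'
from h import *
c=np.array([58.9,2.3]);g=np.array([2,-85.]);d=g-c;a=np.arctan2(d[0],-d[1]);print(a)
for args in [(c,a,150,34),(c,a,87,34),(g,a,87),(g,0,87),((0,-175),0,87)]:
    p,q=pose(*args);print(np.round(p),bot.ik(p,q) is not None)
p,q=pose(c,a,150,34)
bot.move_gripper(15)
bot.move_to(p,q)
s=bot.read_state();print(s["clock"],s["ee_pos"],s["grip_width"])
snap("1")
E
```

```text
-0.5776223535488272
[624.  44. 150.] True
[624.  44.  87.] True
[583. -58.  87.] True
[567. -57.  87.] True
[ 583. -145.   87.] True
3.125 [623.76288149  43.41106391 150.19143476] 15.464191803117656
```

View pics/scene_1.png

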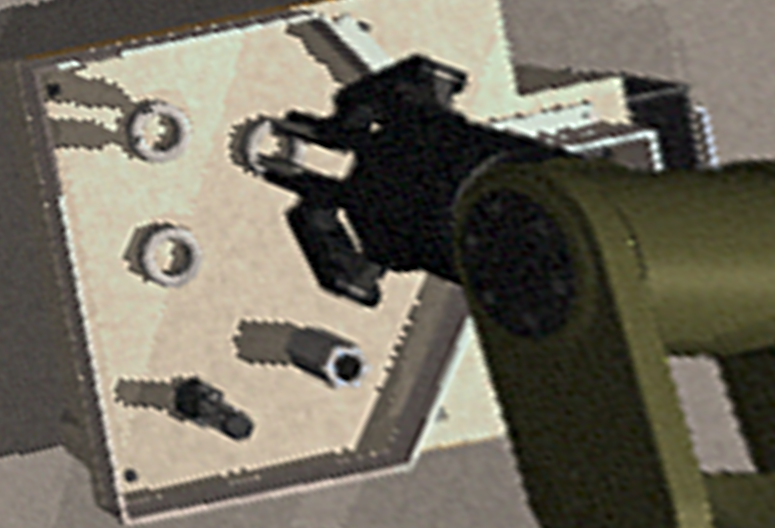

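View pics/top_1.png

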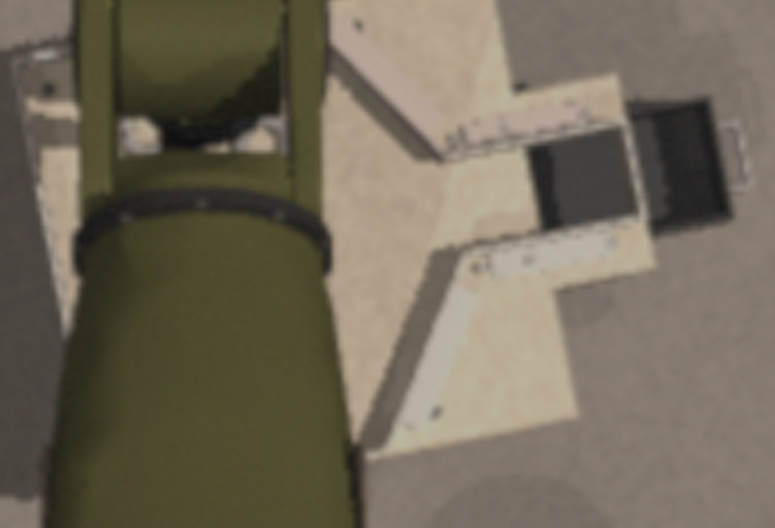

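Run:
```python
from h import *
c=dict(np.load("scene_1.npz"));W=cloud(c)
s=bot.read_state();q=s["tool_rot"];M=R.from_quat(q[[1,2,3,0]]).as_matrix()
L=(W-s["ee_pos"])@M   # tool frame
m=(abs(L[...,0])<75)&(abs(L[...,2])<60)&(L[...,1]<25)&(L[...,1]>-60)
Q=L[m]
for y in range(-60,25,8):
    k=Q[(Q[:,1]>=y)&(Q[:,1]<y+8)]
    if len(k): print(y,len(k),np.percentile(k,[1,99],axis=0).round().tolist())
```

```text
-60 91 [[-53.0, -60.0, -9.0], [56.0, -52.0, 18.0]]
-52 70 [[-49.0, -52.0, -11.0], [51.0, -45.0, 17.0]]
-44 107 [[-43.0, -44.0, -11.0], [45.0, -36.0, 14.0]]
-36 85 [[-39.0, -36.0, -10.0], [40.0, -29.0, 14.0]]
-28 36 [[-25.0, -28.0, -6.0], [27.0, -20.0, 14.0]]
-20 27 [[-18.0, -20.0, -10.0], [23.0, -13.0, 12.0]]
-12 26 [[-20.0, -12.0, 1.0], [20.0, -5.0, 12.0]]
-4 26 [[-20.0, -4.0, 5.0], [21.0, 3.0, 12.0]]
4 22 [[-19.0, 4.0, 5.0], [21.0, 11.0, 11.0]]
12 7 [[-12.0, 13.0, 5.0], [19.0, 17.0, 11.0]]
```

Run:
```python
from h import *
c=np.array([58.9,2.3]);g=np.array([2,-85.]);d=g-c;a=np.arctan2(d[0],-d[1])
bot.servo_line(pose(c,a,93,34)[0],speed=80)
hit=bot.servo_line(pose(c,a,80,34)[0],speed=15,until_force=3)
s=bot.read_state();print(hit,s["clock"],s["ee_pos"],s["ft_force"])
z=s["ee_pos"][2]
if hit:
    z+=2.0; bot.servo_line(list(s["ee_pos"]+[0,0,2.0]),speed=40)
    s=bot.read_state();print(s["clock"],s["ee_pos"],s["ft_force"])
snap("2")
```

```text
True 4.6583 [623.76009963  44.27318025  85.37928653] [-0.99277122 -0.34170643  5.79768803]
4.9083 [623.7691841   44.28751396  87.3276977 ] [-0.27329922 -0.92333794 -0.39935337]
```

View pics/scene_2.png

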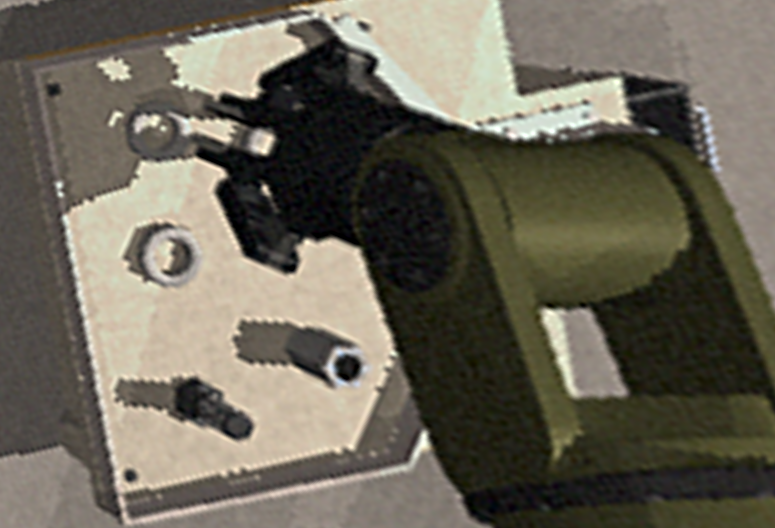

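Deck contact is at TCP z ≈ 85.4 mm. Washer A is unmoved at (155,131), and B is just in front of the fingers at (260,140). Now pushing B.

```bash
cat >> h.py <<'E'
Z=87.2
def push(c,g,a,v=80,z=Z):
    c=np.array(c,float);g=np.array(g,float)
    bot.servo_line(pose(c,a,z,D+1)[0],speed=40)
    bot.servo_line(pose(g,a,z)[0],speed=v)
def turn(g,a0,a1,n=3,z=Z,v=40):
    for a in np.linspace(a0,a1,n+1)[1:]:
        p,q=pose(g,a,z);bot.servo_line(p,q,speed=v)
E
python3 - <<'E'
from h import *
c=np.array([58.9,2.3]);g=np.array([2,-80.]);d=g-c;a0=-0.5776
push(c,g,a0); turn(g,a0,0)
s=bot.read_state();print(s["clock"],s["ee_pos"],s["ft_force"],wt(s["ee_pos"]))
snap("3")
E
```

```text
7.725 [566.44436352 -51.89051958  87.27859505] [ 0.13067168 -0.89025289  0.38469774] [  2.21748935 -52.07537295]
```

View pics/scene_3.png

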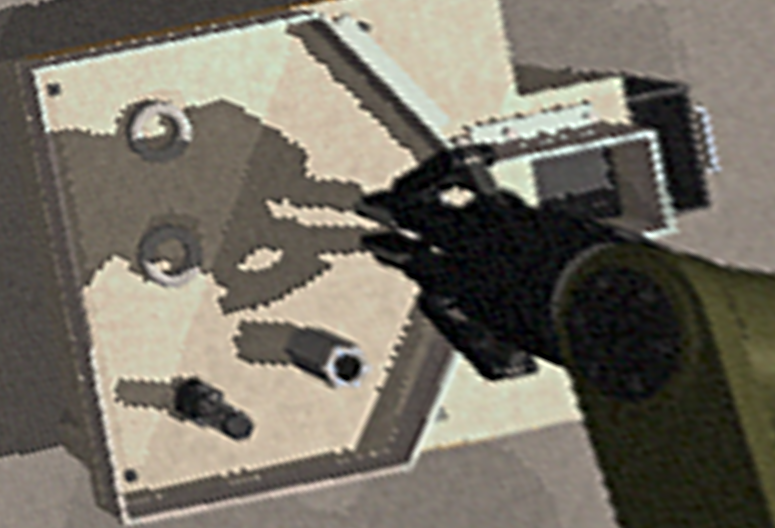

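View pics/top_3.png

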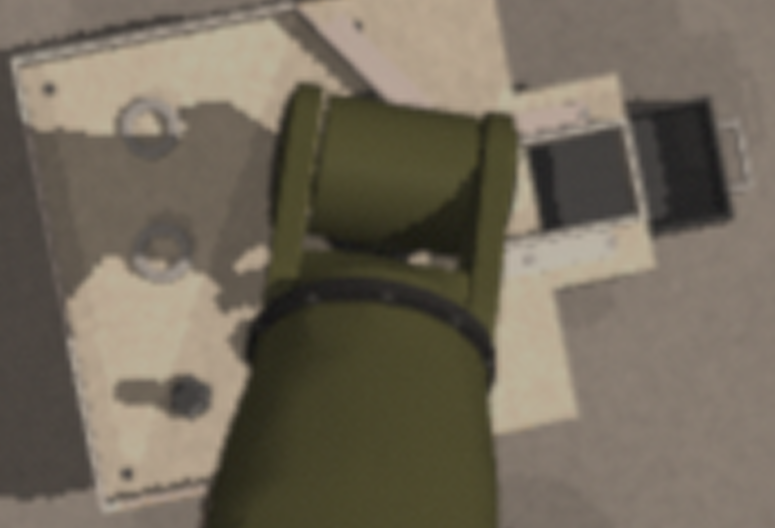

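The gripper hides B, but it must be ahead of the fingertips because nothing is left behind them. A, C, the nut and the bolt are unmoved. Continuing down the neck.

Run:
```python
from h import *
bot.servo_line(pose((0,-105),0,Z)[0],speed=70)
bot.servo_line(pose((0,-176),0,Z)[0],speed=80)
s=bot.read_state();print(s["clock"],s["ft_force"],wt(s["ee_pos"]))
bot.servo_line(pose((0,-120),0,Z)[0],speed=150)
bot.servo_line(pose((0,-110),0,150)[0],speed=150)
# go to behind A (not yet lowering)
c=np.array([82.2,67.]);g=np.array([2,-80.]);d=g-c;a=np.arctan2(d[0],-d[1])
p,q=pose(c,a,150,36);bot.move_to(p,q)
s=bot.read_state();print(s["clock"],s["ft_force"],wt(s["ee_pos"]),a)
snap("4")
```

```text
9.375 [-0.47614068  0.43049553 -0.19666443] [ 1.48792981e-02 -1.47642181e+02]
11.3083 [-0.40102487  0.09894485 -0.29321607] [98.9813347  97.74145227] -0.49944204147776344
```

View pics/scene_4.png

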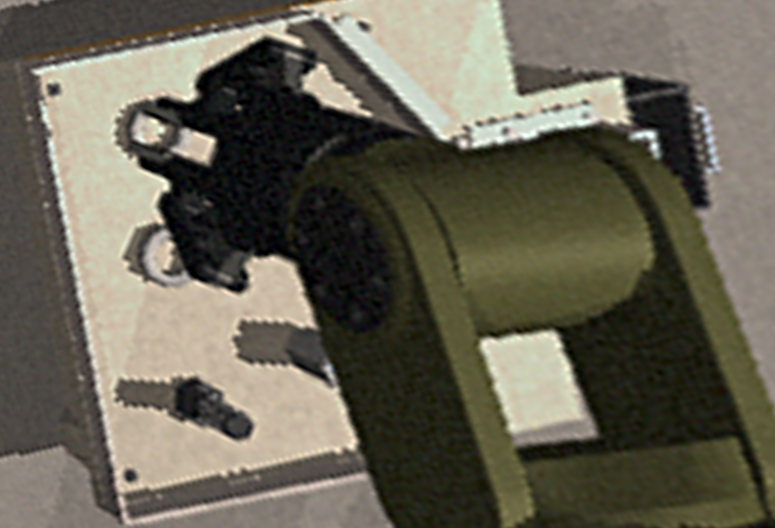

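View pics/top_4.png

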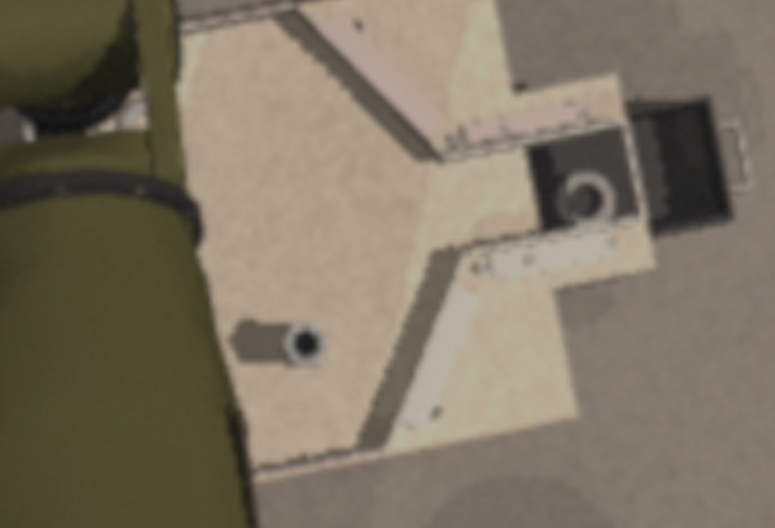

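Washer B lies in the bin, visible in the slot at (585,198), and the neck is clear. The nut is unmoved at (305,343). Next is washer A.

Run:
```python
from h import *
c=np.array([82.2,67.]);g=np.array([2,-80.]);d=g-c;a=np.arctan2(d[0],-d[1])
bot.servo_line(pose(c,a,95,36)[0],speed=120)
bot.servo_line(pose(c,a,Z,36)[0],speed=40,until_force=6)
s=bot.read_state();print(s["clock"],s["ee_pos"],s["ft_force"])
push(c,g,a); turn(g,a,0)
snap("5")
bot.servo_line(pose((0,-105),0,Z)[0],speed=70)
bot.servo_line(pose((0,-176),0,Z)[0],speed=80)
s=bot.read_state();print(s["clock"],s["ft_force"],wt(s["ee_pos"]))
bot.servo_line(pose((0,-120),0,Z)[0],speed=150)
bot.servo_line(pose((0,-110),0,150)[0],speed=150)
c=np.array([8.2,76.2]);d=g-c;a=np.arctan2(d[0],-d[1])
p,q=pose(c,a,150,36);bot.move_to(p,q)
s=bot.read_state();print(s["clock"],s["ft_force"],wt(s["ee_pos"]),a)
snap("6")
```

```text
12.3583 [631.65909578 115.13883308  87.15633003] [ 0.37162704 -0.24514774 -0.19854127]
17.5417 [ 0.60957567 -0.15282662  0.41234211] [ 3.82852150e-02 -1.47636266e+02]
19.4417 [ 0.64786506 -0.39912233 -0.96916194] [  9.62078906 111.20414183] -0.03967187592408091
```

View pics/scene_6.png

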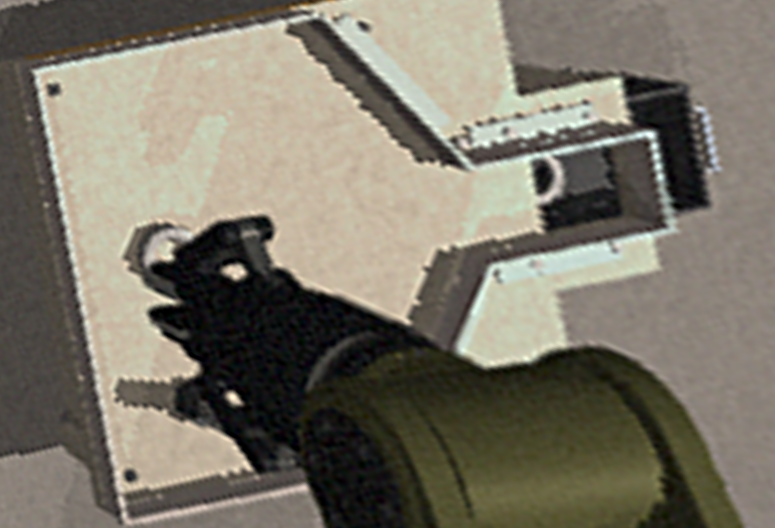

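View pics/top_6.png

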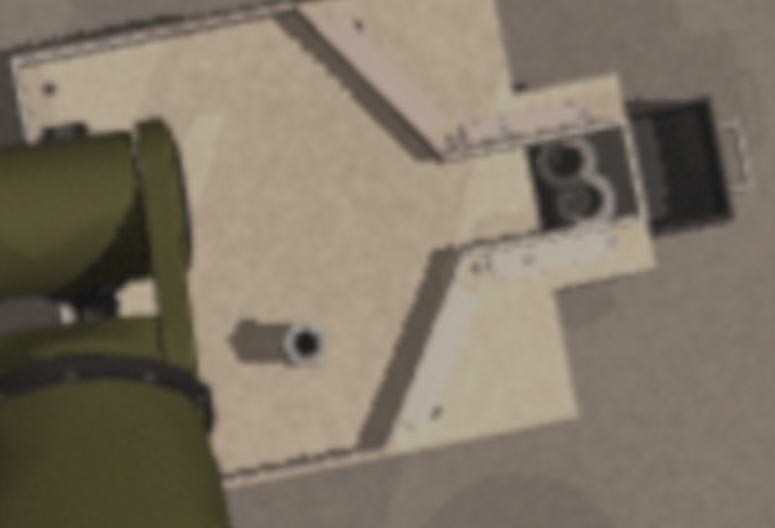

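Both washers are visible in the slot opening, at (567,160) and (585,198) in the top view. I check their heights by depth before pushing C.

Run:
```python
from h import *
c=dict(np.load("top_6.npz"));W=cloud(c).reshape(-1,3)
t=np.array([*wt(W.T[:2].T.T[:, :2].T)]) if 0 else None
a=P0[2];d=W[:,:2]-P0[:2];tx=np.cos(a)*d[:,0]+np.sin(a)*d[:,1];ty=-np.sin(a)*d[:,0]+np.cos(a)*d[:,1]
m=(abs(tx)<24)&(ty<-160)&(ty>-208)
print(np.percentile(W[m,2],[0,5,25,50,75,95,100]).round(1))
c=np.array([8.2,76.2]);g=np.array([1,-80.]);d=g-c;a=np.arctan2(d[0],-d[1])
a=-0.03967187592408091
bot.servo_line(pose(c,a,95,36)[0],speed=120)
bot.servo_line(pose(c,a,Z,36)[0],speed=40,until_force=6)
push(c,g,a); turn(g,a,0,1)
snap("7")
bot.servo_line(pose((0,-105),0,Z)[0],speed=70)
bot.servo_line(pose((0,-176),0,Z)[0],speed=80)
s=bot.read_state();print(s["clock"],s["ft_force"],wt(s["ee_pos"]))
bot.servo_line(pose((0,-120),0,Z)[0],speed=150)
bot.servo_line(pose((0,-110),0,180)[0],speed=150)
p,q=pose((60,120),0,200);bot.move_to(p,q)
snap("8")
```

```text
[-1.1  3.8  7.1 11.4 17.  25.  30.2]
24.8333 [ 0.24528642  0.95938935 -0.58063895] [ 2.70881996e-02 -1.47626053e+02]
```

View pics/scene_8.png

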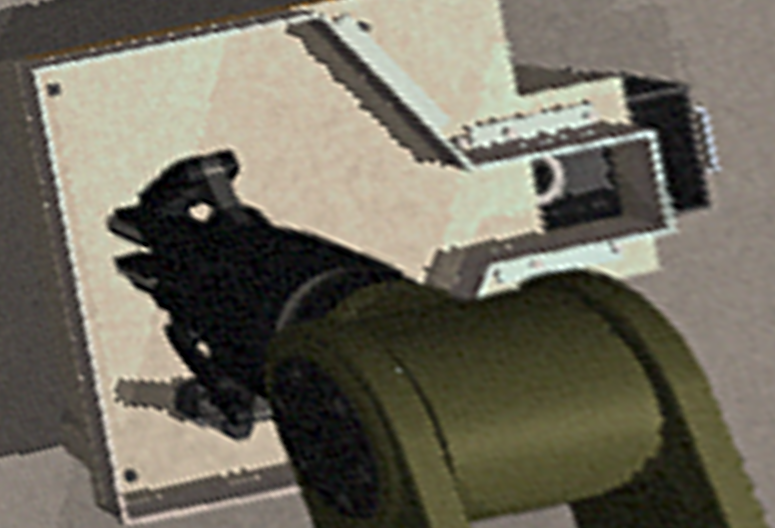

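View pics/top_8.png

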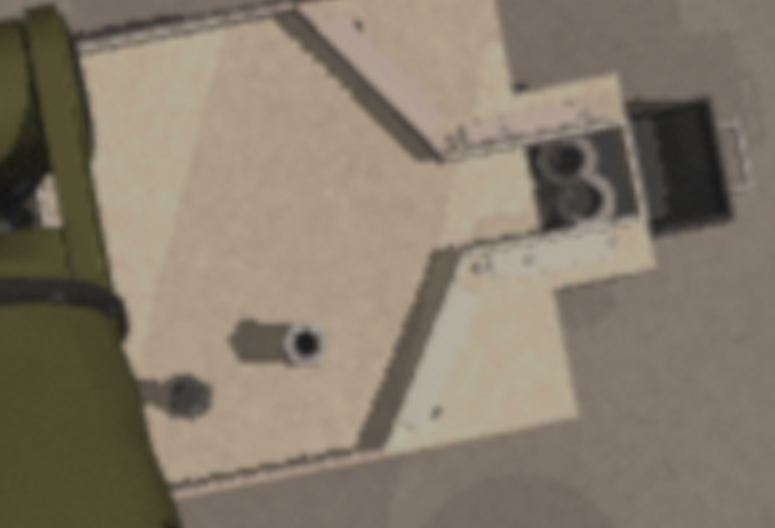

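C is not visible: only two rings show in the slot, at the same pixels as before. I move the arm aside to find it.

Run:
```python
from h import *
s=bot.read_state();j=np.array(s["joint_positions"])
bot.servo_line(list(s["ee_pos"]+[0,0,40]),speed=150)
j=np.array(bot.read_state()["joint_positions"]);j[0]=0.75;bot.move_joints(list(j))
snap("9")
print(bot.read_state()["clock"])
```

```text
28.9417
```

View pics/scene_9.png

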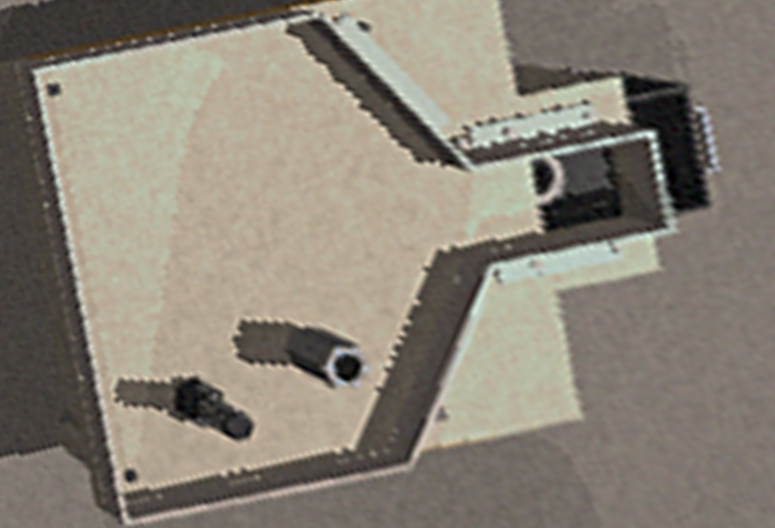

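View pics/top_9.png

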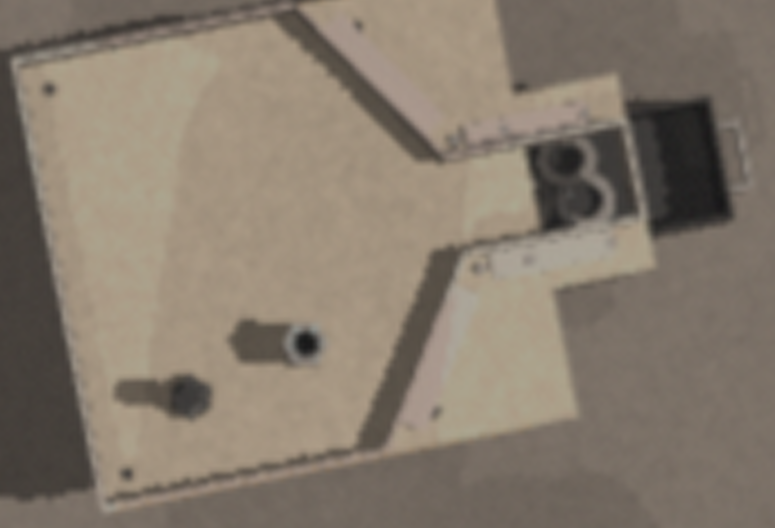

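View pics/scene_7.png

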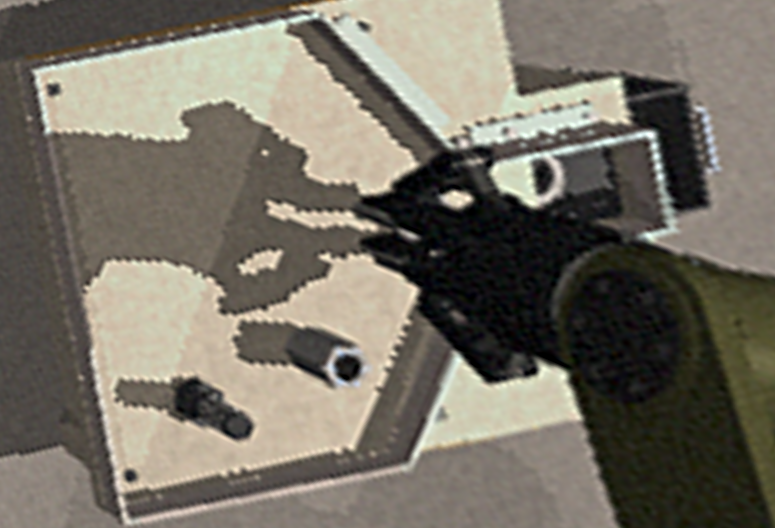

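C is no longer on the deck, so it is probably in the bin beneath the others or under the deck edge. I compare the slot region before and after, enlarged.

Run:
```python
from h import *
rows=[]
for t in("4","6","9"):
    r=[]
    for n in("top","scene"):
        c=dict(np.load(f"{n}_{t}.npz"))
        im=ortho(c,540,640,-270,-140,20,3.0);r.append(cv2.convertScaleAbs(im,alpha=1.6,beta=10))
        W=cloud(c).reshape(-1,3);a=P0[2];d=W[:,:2]-P0[:2];tx=np.cos(a)*d[:,0]+np.sin(a)*d[:,1];ty=-np.sin(a)*d[:,0]+np.cos(a)*d[:,1]
        m=(abs(tx)<34)&(ty<-158)&(ty>-272)&(W[:,2]<60)
        print(t,n,m.sum(),np.percentile(W[m,2],[5,50,75,95,99]).round(1), (W[m,2]>20).sum())
        if n=="top":
            G=np.full((7,6),np.nan)
            for i,yy in enumerate(range(-160,-216,-8)):
                for k,xx in enumerate(range(-24,24,8)):
                    mm=m&(tx>=xx)&(tx<xx+8)&(ty<=yy)&(ty>yy-8)
                    if mm.any():G[i,k]=np.median(W[mm,2])
            print(G.round(0))
    rows.append(np.hstack(r))
im=np.vstack(rows);im=cv2.resize(im,None,fx=.66,fy=.66,interpolation=cv2.INTER_AREA);print(im.shape);cv2.imwrite("pics/slotcmp.png",im)
print(bot.read_state()["grip_width"])
```

```text
4 top 767 [ 2.8  8.  10.9 16.6 56.5] 22
[[ 6.  9.  6.  6.  6.  7.]
 [10.  9.  8.  8.  8.  8.]
 [16. 14. 14. 11.  6.  8.]
 [11. 10.  5. 14.  8.  8.]
 [ 9.  7.  6. 16.  8.  9.]
 [16. 13. 14. 10.  8.  7.]
 [ 8. 10. 14.  8.  8. 11.]]
4 scene 10 [ 6.   9.9 32.9 40.5 40.6] 3
6 top 754 [ 2.4  8.6 12.3 21.8 53.2] 52
[[ 7.  9.  7. 12. 10. 10.]
 [ 8.  7. 13. 18. 17. 16.]
 [15. 10. 15. 23.  7.  8.]
 [13. 10.  6. 22.  9.  8.]
 [10.  7.  9. 23. 23. 19.]
 [14. 13. 13. 12. 12. 10.]
 [ 6.  8. 15.  6. 10.  7.]]
6 scene 209 [ 5.6 10.2 17.6 58.  59.2] 47
9 top 763 [ 2.4  9.1 13.9 22.6 54.6] 68
[[11. 16. 17. 23.  4.  8.]
 [10. 11. 16. 20. 20. 19.]
 [13. 15. 16. 20. 11.  9.]
 [14.  8.  6. 22. 10.  7.]
 [ 9.  7.  7. 23. 20. 16.]
 [16. 16. 14. 11. 11.  9.]
 [ 9. 11. 13.  6.  8.  5.]]
9 scene 203 [ 5.9  9.8 16.3 57.7 59.3] 41
(594, 515, 3)
14.984550437189217
```

View pics/slotcmp.png

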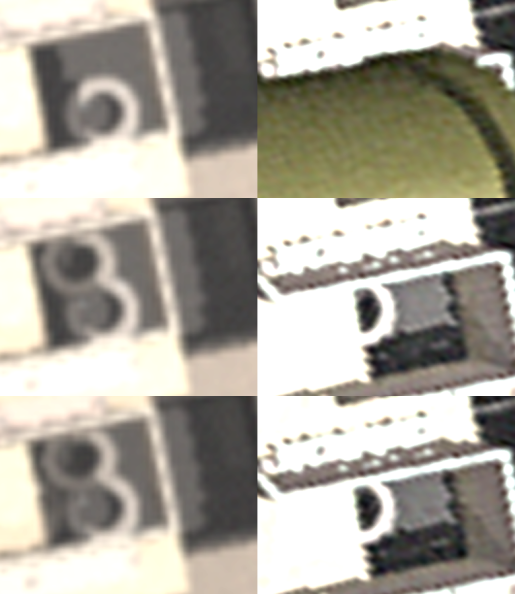

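Run:
```python
from h import *
I=[];Ds=[]
for i in range(8):
    c=bot.read_camera("top");I.append(ortho(c,545,640,-235,-125,20,4.).astype(float));Ds.append(c["depth"])
im=np.clip(np.mean(I,0)*2,0,255).astype(np.uint8)
im6=np.clip(ortho(dict(np.load("top_6.npz")),545,640,-235,-125,20,4.)*2.,0,255).astype(np.uint8)
o=np.vstack([im6,im]);o=cv2.resize(o,None,fx=.78,fy=.78);print(o.shape);cv2.imwrite("pics/slot2.png",o)
c["depth"]=np.median(Ds,0).astype(np.float32)
def grid(c):
    W=cloud(c).reshape(-1,3);a=P0[2];d=W[:,:2]-P0[:2];tx=np.cos(a)*d[:,0]+np.sin(a)*d[:,1];ty=-np.sin(a)*d[:,0]+np.cos(a)*d[:,1]
    G=np.full((14,14),np.nan)
    for i,yy in enumerate(range(-154,-210,-4)):
        for k,xx in enumerate(range(-28,28,4)):
            mm=(tx>=xx)&(tx<xx+4)&(ty<=yy)&(ty>yy-4)
            if mm.any():G[i,k]=np.median(W[mm,2])
    return G.round(0)
np.set_printoptions(linewidth=150)
print(grid(c))
```

```text
(593, 343, 3)
[[nan nan nan nan nan nan nan nan nan nan nan nan nan 77.]
 [nan nan 20. 17. nan nan nan nan 29. nan nan nan nan 73.]
 [nan 11. 18. 18. 14. 14. 14.  6. 27. 23.  6.  7.  8. 34.]
 [nan  8. 14. 15. 17. 19. 19. 22. 22. 14. 19. 17.  8. 40.]
 [ 6.  6.  6.  7. 17. 15. 17. 22. 21. 21. 19. 19. 18. 66.]
 [ 6.  8. 14. 11. 15. 14. 12. 16. 25. 21.  8.  9. 11. 39.]
 [nan 15. 13. 16. 15. 14. 16. 24. 23.  8.  9. 10.  4. 57.]
 [17. 16. 16.  8.  8.  7. 13. 25. nan  7.  8.  8.  8. 45.]
 [19. 14.  8.  8.  6.  7.  9. 24. 16.  6.  8.  8.  7. 15.]
 [nan 15.  8.  7.  6.  8.  8. 26. 23.  8.  7.  8.  8. 40.]
 [nan 14.  9.  6.  9.  6.  6. 14. 24. 22. 15. 17. 19. 40.]
 [15. 13. 15.  7.  7.  8. 15. 13. 20. 25. 21. 21. 21. 76.]
 [ 6. 15. 17. 13. 13. 15. 15. 16.  5.  9.  9. nan 18. 36.]
 [ 8.  6. 15. 15. 16. 14. 16. 10.  8.  7.  7.  6.  9. 33.]]
```

View pics/slot2.png

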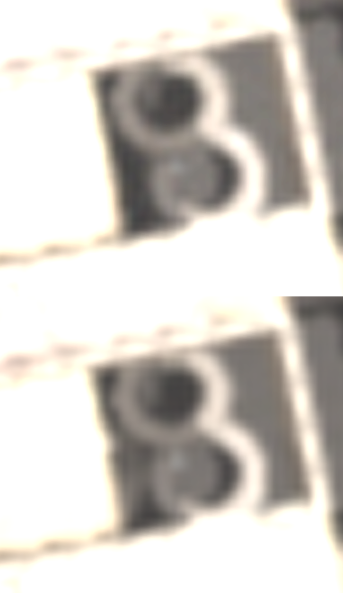

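In the lower (latest) view, a new arc has appeared beside the slot's near edge, at about (125,470). Depth there reads about 14–20 mm where it was bare floor before. So C is in the bin, partly under the deck edge and well below 50 mm. The deck is empty apart from the bolt and nut, and the arm is clear, so I hand in.

Run:
```python
from h import *
top=dict(np.load("top_9.npz"));t0=dict(np.load("top0.npz"))
for n,k,r in(("nut",351,395),("bolt",218,456)):
    a=ortho(t0,380,700,-250,170,66,4.);b=ortho(top,380,700,-250,170,66,4.)
    k,r=int(k*4/1.9),int(r*4/1.9);tp=a[r-34:r+34,k-34:k+34]
    m=cv2.matchTemplate(b[r-74:r+74,k-74:k+74],tp,cv2.TM_CCOEFF_NORMED);_,v,_,l=cv2.minMaxLoc(m);print(n,"shift mm",(l[0]-40)/4,(l[1]-40)/4,round(v,2))
s=bot.read_state();print(s["clock"],s["ft_force"],s["ee_pos"])
bot.finish_job()
```

```text
nut shift mm 0.0 0.0 1.0
bolt shift mm 0.0 0.25 0.99
29.3417 [ 0.40247184 -0.12115513  0.70517334] [415.85917532 437.24099121 239.7529238 ]
the job is handed in; nothing more can be done
```

I swept all three washers one at a time along the deck, through the neck and into the slot, and handed the job in at about 29 s of the 67 s allowed. I pushed with two slightly parted fingertips about 2 mm above the deck, so no washer was picked up, and each left the deck before the next was touched.

- **First two washers:** both are plainly visible in the bin, with their tops at about 15–25 mm height.
- **Third washer:** this one is less directly confirmed. It did not show at first; only its rim is visible, because it lies partly under the slot's near edge. Depth there rose to about 14–20 mm where the bin floor was bare before, and the washer is nowhere on the deck. I take it to be in the bin, but I could not measure its centre.
- **Bolt and nut:** image matching against the first picture shows shifts of 0.25 mm and 0 mm, and both look upright.
- **Other things on the bench:** the arm stayed above the tray or well clear of the bench, but I did not measure each item.
- **Robot:** it was clear of everything at hand-in, with only noise-level force (under 1 N) on the tool.

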